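# Refill the coffee capsule rack by colour

## Robot

A 7-joint arm with a two-finger parallel gripper is mounted at the origin on the work surface. World frame = base frame: x ahead of the robot, y to its left, z up, the work surface at z = 0. Lengths are in m, angles in rad, forces in N, time in s.
With the tool pointing down it reaches from about 0.35 to 0.9 m from the base axis. Payload 8.1 kg.
Tool frame: the origin (TCP) lies on the centre line of the jaws, within the pads' length; the fingertips stand 19 mm ahead of it and the grasp point (between the pads) is the TCP (arm.tip_reach is the distance from the TCP to the fingertips, in m); z points along the fingers, y is the line along which they close (so a half turn about z gives the same grasp; the last joint's range is limited). The gripper opens to 92 mm and grips with 3 to 60 N. Pads are 19 mm wide; open, the fingers measure 130 mm over their backs; the gripper's body (75 mm by 190 mm) begins 47 mm behind the grasp point.
Start: joints at [1.139, 0.434, 0.025, 1.573, -0.012, 1.134, -0.075], TCP at [0.202, -0.592, 0.246] pointing down, gripper open.
Joint ranges: [-2.62, 2.62], [-0.44, 2.09], [-1.27, 1.32], [0.08, 2.57], [-1.32, 4.46], [0.12, 2], [-2.74, 2.74]. Speed limits (rad/s): [2.22, 2.22, 3.01, 3.01, 3.14, 3.14, 3.14].

## Interface

Orientations are given as a rotation vector (axis times angle).
In Python, from cell import arm gives the robot as it stands.
- The arm moves only by the tool arm_command, never from a script. Its argument "targets" is a list that holds one entry, the list of rows, each a list of 6 numbers: the shift along the tool's x, y, z in m, then the turn, a rotation vector about the tool's x, y, z in rad. A call has 1 to 10 rows; each row shifts and turns the commanded pose from where the row before left it, along the tool's axes as they then stand; what a row does not reach is not made up. A row lasts 1/8 s, in which the tool goes at most 62.5 mm and 10.7 degrees, less where a joint would pass 70% of its speed; a pose out of reach is approached as far as the arm can. A call with a gripper value outside its range is refused whole. "jaw" is the finger opening in m, from 0 to 0.0918, set as the call begins (left out, the last holds). The fingers move at their own pace and stop on an object; "newtons" is the grip in N (left out, the last holds). Time passes only in rows, so rows that do not move let the fingers close. It gives the time, the measured TCP pose, the force, the opening and the grip force at its end, in the units of the state.
- arm.observe(): the state, without advancing time (a new reading comes with each control period).
- arm.get_image(name): name is "side" or "top" or "wrist"; returns a dict with "pixels" (420x560x3 uint8, red, green, blue), "z_map" (420x560 float32, m along the optical axis (not along the pixel's ray), 0 where there is no reading), "fx", "fy", "cx", "cy" (pixels), "xyz" and "rotation" of the camera in the world; the wrist camera has in their place "T_tool_cam" (4x4, takes a point from camera to tool coordinates, whose origin is the TCP and whose axes are the flange's). Camera axes: x right, y down, z forward; pixel columns grow to the right and rows downward; lengths in m; the calibration is good to about 2 mm. A picture is of the moment at which its call begins: read the wrist's pose just before it.
- arm.sign_off(): hands the job in; it is judged then, once.
The state is a dict: "clock": time; "joints": joint angles; "dq": joint speeds; "joint_efforts": joint torques, N m; "position": TCP position; "ee_rot": TCP orientation; "force": force on the tool from outside, world axes, zero at the start; "ft_torque": the same for the moment, N m; "width": opening from 0.0 (shut) to 1.0 (fully open); "gripper_force": force on a finger pad.
Only numpy, scipy, OpenCV 4.12 (cv2) and the standard library are available. Lean on these libraries where they do the work, as an engineer would, in place of code of your own. Each camera call takes 0.05 s, during which the arm holds its last target. There are 200 camera calls.

## Task

Push the loose red, green and blue capsules on the counter each into the rack lane that already holds its colour, and press gently until the whole row is closed up and solid against the adjustable back stop; slide them, do not grip them, for the thin aluminium dents when squeezed or pressed hard. When all three lanes are full, swing the rack's retaining bar fully shut across the mouths. Leave the gold capsule, the mug and the sugar jar where they are.

Things in the scene. Friction and masses are not known exactly. Their poses are not given: they have to be found in the camera images.
- rack: Capsule rack lying on its back, fixed: aluminium plate 192 x 196 mm, top 2 mm above the counter, with black rails forming three straight lanes. Origin: on the counter under it; x along the lanes from the open mouths (robot's side) to the back stop, y left, z up. A lane holds three capsules (closed up, 37 mm from centre to centre).
- mouth_left (a point): Mouth of the left lane (centre line at rack y = +45 mm), at rack x = -30 mm, on the plate. A lane is 40 mm wide between 5 mm walls with rounded noses at the mouth.
- mouth_mid (a point): Mouth of the middle lane (rack y = 0), x = -30 mm. From x = -24 mm on, lips on the walls (underside 7.5 mm, top 9.5 mm above the counter) overhang each side by 3.5 mm, leaving a 33 mm slot: the capsule's flange runs under the lips, its body stands up through the slot. So capsules cannot be put in from above, only slid in at the mouth.
- mouth_right (a point): Mouth of the right lane (rack y = -45 mm), x = -30 mm, as the others. All lanes end at a rigid adjustable back stop: a steel cross-bar (top 21 mm above the counter) with a pad in each lane, clamped by two brass thumb nuts with its pads' faces anywhere from rack x = +80 to +98 mm, the same for the three lanes. Where it is set today is not reported: feel for it.
- bevel (a point): Middle of the plate's front edge, on the counter at rack x = -90 mm. From here the plate's edge slopes up over 12 mm to its 2 mm height, over its whole 196 mm width, so capsules can be slid from the counter up on to the bare plate in front of the mouths (rack x -78 to -30 mm).
- bar (a joint): Retaining bar, a stiff hinged steel bar 5 mm wide, 11 to 19 mm above the counter; angle in rad about a vertical axis. 0 = shut on its end stop: it lies across the mouths along rack -y, centre line at rack x = -33.5 mm, clear of rows of three pushed up solid. Opening grows clockwise seen from above (1.57: it points to rack -x; up to 2.4). Friction, 0.2 N m, holds it (1.1 N at the tab).
- bar_hinge (a point): Hinge axis of the bar, 15 mm above the counter, at rack x = -33.5 mm, y = +83 mm (left front corner); its boss has radius 9 mm and is 21 mm tall.
- bar_tab (a point): Centre of the orange upright finger tab at the bar's free end: a cylinder of radius 7 mm from 11 to 35 mm above the counter, 178 mm from the hinge. When shut, the bar lies on a small black rest block just inboard of the tab (rack y = -85 to -71 mm, up to 20 mm above the counter on the bar's far side).
- red_new: Loose red coffee capsule, about 12 g, foil side down on the counter before the rack. Thin aluminium, dents above 18 N. Origin: centre of its underside, z up. Flange 37 mm across, 2.5 mm thick, at the bottom; the body tapers from 29.6 mm across (2.5 mm up) to 23.6 mm (23.5 mm up); domed top at 29 mm.
- green_new: Loose green coffee capsule, about 12 g, foil side down on the counter before the rack. Thin aluminium, dents above 18 N. Origin: centre of its underside, z up. Flange 37 mm across, 2.5 mm thick, at the bottom; the body tapers from 29.6 mm across (2.5 mm up) to 23.6 mm (23.5 mm up); domed top at 29 mm.
- blue_new: Loose blue coffee capsule, about 12 g, foil side down on the counter before the rack. Thin aluminium, dents above 18 N. Origin: centre of its underside, z up. Flange 37 mm across, 2.5 mm thick, at the bottom; the body tapers from 29.6 mm across (2.5 mm up) to 23.6 mm (23.5 mm up); domed top at 29 mm.
- red_front: Red capsule, same shape, already in the rack nearer the mouth of a lane; loose along the lane. It and the other red one mark that lane as the red one (which lane has which colour varies).
- red_back: Red capsule, same shape, already in the rack at the back of the same lane, 1 to 40 mm short of the back stop, with 1 to 9 mm between it and the one in front of it.
- green_front: Green capsule, same shape, already in the rack nearer the mouth of a lane; loose along the lane. It and the other green one mark that lane as the green one (which lane has which colour varies).
- green_back: Green capsule, same shape, already in the rack at the back of the same lane, 1 to 40 mm short of the back stop, with 1 to 9 mm between it and the one in front of it.
- blue_front: Blue capsule, same shape, already in the rack nearer the mouth of a lane; loose along the lane. It and the other blue one mark that lane as the blue one (which lane has which colour varies).
- blue_back: Blue capsule, same shape, already in the rack at the back of the same lane, 1 to 40 mm short of the back stop, with 1 to 9 mm between it and the one in front of it.
- gold: Bystander: gold capsule of the same shape standing on the counter to the right of the others; no lane is for it, leave it where it is. Origin: centre of its underside.
- mug: Bystander: white ceramic mug, radius 40 mm, 92 mm tall, with a handle that sticks out 35 mm, right of the rack. Origin: centre of its underside.
- sugar_jar: Bystander: sugar jar, radius 36 mm, 100 mm tall, left of the rack. Origin: centre of its underside.

How it is judged:
On the way, in this order (a step that is already met when the one before it is completed fails the run):
1. each loose capsule is in the lane of its colour and the three rows are closed up against the back stop ((horizontal distance between red_back and stop_c0 below 0.025 m or horizontal distance between red_back and stop_c1 below 0.025 m or horizontal distance between red_back and stop_c2 below 0.025 m) and horizontal distance between red_new and red_front below 0.0395 m and horizontal distance between red_front and red_back below 0.0395 m and angle between each of red_new, green_new, blue_new's own z axis and vertical below 0.1 rad and z of each of red_new, green_new, blue_new in the frame of rack below 0.005 m and (horizontal distance between green_back and stop_c0 below 0.025 m or horizontal distance between green_back and stop_c1 below 0.025 m or horizontal distance between green_back and stop_c2 below 0.025 m) and horizontal distance between green_new and green_front below 0.0395 m and horizontal distance between green_front and green_back below 0.0395 m and (horizontal distance between blue_back and stop_c0 below 0.025 m or horizontal distance between blue_back and stop_c1 below 0.025 m or horizontal distance between blue_back and stop_c2 below 0.025 m) and horizontal distance between blue_new and blue_front below 0.0395 m and horizontal distance between blue_front and blue_back below 0.0395 m), for 0.2 s.
2. the bar is swung shut (value of joint bar below 0.04 rad), for 0.2 s.
At the end, for the whole second after the job is handed in: Each loose capsule stands upright (within 0.1 rad) and at rest in the lane of its own colour, its row of three closed up (centres under 39.5 mm apart, 37 mm when touching) and solid against the back stop (gap under 2.5 mm), and the bar is shut to within 0.04 rad (all of step 1 and linear speed of each of red_new, green_new, blue_new below 0.02 m/s and value of joint bar below 0.04 rad).
It fails at once if a capsule is pressed or squeezed by the fingers with more than 18 N (dented) (contact force between the fingers and red_new above 18 N or contact force between the fingers and red_front above 18 N or contact force between the fingers and green_new above 18 N or contact force between the fingers and green_front above 18 N or contact force between the fingers and blue_new above 18 N or contact force between the fingers and blue_front above 18 N).
It fails at once if the gold capsule is moved by more than 12 mm (distance of gold from where it was at the start of the episode above 0.012 m).
It fails at once if the mug is moved by more than 12 mm (distance of mug from where it was at the start of the episode above 0.012 m).
It fails at once if the sugar jar is moved by more than 12 mm (distance of sugar_jar from where it was at the start of the episode above 0.012 m).
It also fails if it takes over 72 s, if anything falls off the work surface, if the arm or the gripper's body presses on something with over 40 N, if the wrist force passes 120 N, or if a joint passes its speed limit or range.

## Working session

There is one attempt and no reset: what is moved stays moved. The work goes in short steps, Python scripts to look and compute and a tool call to move; the robot and the scene stay as the last step left them, time stands still between calls to the robot, and variables do not carry over. Pictures are saved under pics/ and viewed, at most 10 in all, crops included, and the job is handed in when it is done.

Besides the shell and the picture viewer there is one more tool, called as name(argument=value, ...) on one line, values as JSON. arm_command: Moves the arm, as the interface text tells. Its arguments: {"type":"object","properties":{"targets":{"type":"array","items":{"type":"array","items":{"type":"array","items":{"type":"number"}}}},"jaw":{"type":"number"},"newtons":{"type":"number"}},"required":["targets"]}

```bash
mkdir -p pics && cat > h.py <<'E'
import numpy as np, cv2
from cell import arm
def shot(n,save=None):
    im=arm.get_image(n)
    if save: cv2.imwrite('pics/'+save,im['pixels'][:,:,::-1])
    return im
def cloud(im):
    z=im['z_map'];h,w=z.shape;u,v=np.meshgrid(np.arange(w),np.arange(h))
    P=np.stack([(u-im['cx'])/im['fx']*z,(v-im['cy'])/im['fy']*z,z],-1)
    return P@np.array(im['rotation']).T+np.array(im['xyz'])
E
python3 - <<'E'
from h import *
import pickle
s=arm.observe();print({k:np.round(v,3) for k,v in s.items()})
im=shot('top','top0.png');print(im['fx'],im['cx'],im['cy'],im['xyz'],im['rotation'])
pickle.dump(im,open('top0.pkl','wb'))
E
```

```text
{'clock': np.float64(0.0), 'joints': array([ 1.139,  0.435,  0.025,  1.574, -0.012,  1.134, -0.075]), 'dq': array([-0.001, -0.   ,  0.001, -0.001,  0.002, -0.   ,  0.001]), 'joint_efforts': array([-0.0000e+00, -6.6785e+01,  9.8500e-01, -3.1446e+01, -6.0000e-02,
        4.3000e-02,  0.0000e+00]), 'position': array([ 0.202, -0.591,  0.245]), 'ee_rot': array([-3.098e+00, -5.140e-01,  1.000e-03]), 'force': array([-0.037,  0.42 , -0.497]), 'ft_torque': array([ 0.005, -0.013, -0.027]), 'gripper_force': np.float64(0.0), 'width': np.float64(1.0)}
414.27116689730514 279.69155298149417 208.4400399293918 [0.52502268 0.01369467 0.74317452] [-2.14069953  2.1241973  -0.18035568]
```

View pics/top0.png

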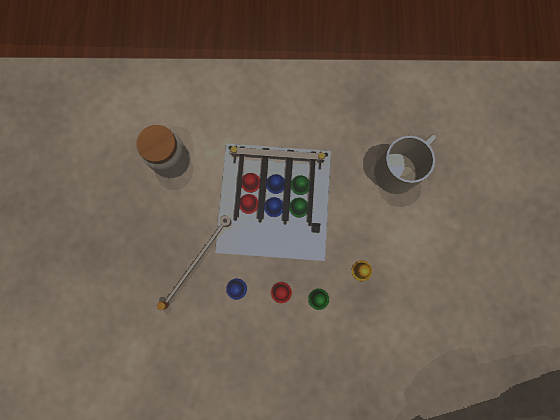

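Top view: the rack is at about (273,203). From left to right its lanes hold red (250,182), blue (275,184) and green (300,184). The loose capsules are blue (236,289), red (281,293), green (318,299) and gold (362,271). The open bar runs from the hinge at (225,221) to the tab at (162,305).

```bash
cat >> h.py <<'E'
from scipy.spatial.transform import Rotation as R
def topcloud(im): 
    im=dict(im); im['rotation']=R.from_rotvec(im['rotation']).as_matrix() if np.ndim(im['rotation'])==1 else im['rotation']
    return cloud(im),im
def proj(im,p):
    q=(np.asarray(p)-im['xyz'])@im['rotation']; return q[...,0]/q[...,2]*im['fx']+im['cx'],q[...,1]/q[...,2]*im['fy']+im['cy']
def onplane(im,u,v,z):
    d=np.array([(u-im['cx'])/im['fx'],(v-im['cy'])/im['fy'],1.])@im['rotation'].T
    return (np.array(im['xyz'])+d*(z-im['xyz'][2])/d[2])[:2]
E
python3 - <<'E'
from h import *
import pickle
C,im=topcloud(pickle.load(open('top0.pkl','rb')))
px=im['pixels'];hsv=cv2.cvtColor(px,cv2.COLOR_RGB2HSV)
print('counter z',np.median(C[330:400,100:350,2]),C[330:400,100:350,2].std())
seeds=dict(blue=(236,289),red=(281,293),green=(318,299),gold=(362,271),rb=(250,182),rf=(248,204),bb=(276,184),bf=(274,207),gb=(301,185),gf=(299,207),mug=(410,160),jar=(157,143),tab=(162,305),hinge=(225,221),block=(316,228),nutL=(233,149),nutR=(322,155))
for k,(u,v) in seeds.items():
    w=36 if k in('mug','jar') else 12
    sl=np.s_[v-w:v+w,u-w:u+w]; c=C[sl]; zmax=np.percentile(c[...,2],98)
    if k in seeds and k not in('mug','jar','tab','hinge','block','nutL','nutR'):
        h=hsv[sl]; m=(h[...,1]>110)&(h[...,2]>40)
        n,l,st,ce=cv2.connectedComponentsWithStats(m.astype(np.uint8)); i=l[w,w]; 
        a=st[i]; uv=(a[0]+a[2]/2-.5+u-w,a[1]+a[3]/2-.5+v-w)
        t=c[c[...,2]>0.020]; 
        print(k,'bbox',a[2:4],'uvc',uv,'xy@3mm',onplane(im,*uv,.003).round(4),'top mean',(t[:,:2].mean(0)).round(4),len(t),'zmax',c[...,2].max().round(4))
    else:
        th={'mug':.08,'jar':.085,'tab':.026,'hinge':.016,'block':.013,'nutL':.018,'nutR':.018}[k]
        t=c[c[...,2]>th]; print(k,t.mean(0).round(4) if len(t) else None,len(t),'zmax',zmax.round(4), np.ptp(t[:,:2],axis=0).round(3) if len(t) else '')
# plate
m=((hsv[...,1]<45)&(hsv[...,2]>130)&(C[...,2]<.012)).astype(np.uint8)
n,l,st,ce=cv2.connectedComponentsWithStats(m); i=l[240,260]; print(st[i])
ys,xs=np.nonzero(l==i); 
P=np.array([onplane(im,a,b,.002) for a,b in zip(xs,ys)],np.float32)
r=cv2.minAreaRect(P);print(r);print(cv2.boxPoints(r))
E
```

```text
counter z -0.00041048048867803333 0.05079631487377291
blue bbox [11 11] uvc (np.float64(235.0), np.float64(289.0)) xy@3mm [0.5078 0.0921] top mean [0.5093 0.0879] 164 zmax 0.7432
red bbox [21 21] uvc (np.float64(281.0), np.float64(292.0)) xy@3mm [0.5032 0.0114] top mean [0.5035 0.012 ] 159 zmax 0.7432
green bbox [20 21] uvc (np.float64(318.5), np.float64(299.0)) xy@3mm [ 0.4918 -0.0542] top mean [ 0.4926 -0.0527] 159 zmax 0.7432
gold bbox [21 21] uvc (np.float64(361.0), np.float64(270.0)) xy@3mm [ 0.5425 -0.1298] top mean [ 0.5416 -0.1283] 156 zmax 0.7432
rb bbox [19 19] uvc (np.float64(250.0), np.float64(182.0)) xy@3mm [0.7005 0.0696] top mean [0.6962 0.0684] 153 zmax 0.7432
rf bbox [19 20] uvc (np.float64(248.0), np.float64(203.5)) xy@3mm [0.6604 0.0725] top mean [0.6568 0.0705] 155 zmax 0.7432
bb bbox [15 12] uvc (np.float64(277.0), np.float64(180.5)) xy@3mm [0.7037 0.0202] top mean [0.6928 0.023 ] 151 zmax 0.7432
bf bbox [19 20] uvc (np.float64(273.0), np.float64(206.5)) xy@3mm [0.6552 0.027 ] top mean [0.6521 0.0258] 153 zmax 0.7432
gb bbox [12 11] uvc (np.float64(302.5), np.flo
[... 163 characters left out ...]
] top mean [ 0.6482 -0.0173] 157 zmax 0.7432
mug [ 0.7134 -0.1899  0.1143] 617 zmax 0.0924 [0.235 0.25 ]
jar [0.7364 0.2125 0.1092] 1251 zmax 0.1012 [0.247 0.235]
tab [0.4804 0.2117 0.0338] 62 zmax 0.0353 [0.012 0.013]
hinge [0.618  0.109  0.0573] 117 zmax 0.0241 [0.11  0.115]
block [ 0.6169 -0.0461  0.055 ] 20 zmax 0.019 [0.098 0.069]
nutL [0.7476 0.0907 0.0442] 101 zmax 0.0271 [0.237 0.092]
nutR [ 0.7405 -0.0506  0.0366] 105 zmax 0.0277 [0.226 0.078]
[ 215  138  116  123 5743]
((0.6720848679542542, 0.027946293354034424), (0.20087186992168427, 0.21393164992332458), 86.17800903320312)
[[ 0.55866224 -0.06513625]
 [ 0.77211803 -0.07939627]
 [ 0.7855075   0.12102884]
 [ 0.5720517   0.13528886]]
```

```bash
python3 - <<'E'
from h import *
import pickle
from scipy.optimize import least_squares
C,im=topcloud(pickle.load(open('top0.pkl','rb')))
C[im['z_map']<=0]=np.nan
def box(u,v,w,lo,hi):
    c=C[v-w:v+w+1,u-w:u+w+1].reshape(-1,3); return c[(c[:,2]>lo)&(c[:,2]<hi)]
res={}
for k,(u,v) in dict(blue=(236,289),red=(281,293),green=(318,299),gold=(362,271),rb=(250,182),rf=(248,204),bb=(276,184),bf=(274,207),gb=(301,185),gf=(299,207)).items():
    t=box(u,v,10,.020,.04)
    res[k]=t[:,:2].mean(0); print(k,res[k].round(4),len(t),t[:,2].max().round(4))
for k,a in dict(hinge=((225,221),7,.0165,.03),block=((316,228),6,.012,.03),tab=((162,305),8,.025,.04),mug=((410,160),34,.08,.1),jar=((157,143),34,.085,.11)).items():
    t=box(*a[0],*a[1:]); res[k]=t[:,:2].mean(0);print(k,t.mean(0).round(4),len(t),np.ptp(t,axis=0).round(3))
def f(p):
    c,s=np.cos(p[2]),np.sin(p[2]); inv=lambda q:np.array([[c,s],[-s,c]])@(q-p[:2])
    r=[inv(res[k])[1]-y for k,y in dict(rb=.045,rf=.045,bb=0,bf=0,gb=-.045,gf=-.045).items()]
    return np.r_[r,inv(res['hinge'])-[-.0335,.083]]
o=least_squares(f,[.65,.03,-.06]);print(o.x.round(4),(o.fun*1e3).round(1))
p=o.x;c,s=np.cos(p[2]),np.sin(p[2])
for k in res: print(k,(np.array([[c,s],[-s,c]])@(res[k]-p[:2])*1e3).round(1))
for q in [[.5654,.035]]: print('front edge',(np.array([[c,s],[-s,c]])@(q-p[:2])*1e3).round(1))
np.save('rack.npy',p)
# rail height profile across lanes at rack x=20..., bar at back
Q=(C[...,:2]-p[:2])@np.array([[c,-s],[s,c]])
for y in (22.5,-22.5,67.5,-67.5):
    m=(abs(Q[...,1]*1e3-y)<2)&(abs(Q[...,0])<.03); print('rail',y,np.nanpercentile(C[m][:,2],[10,50,90]).round(4))
E
```

```text
blue [0.5088 0.0902] 159 0.0305
red [0.5031 0.012 ] 156 0.0309
green [ 0.4924 -0.0531] 158 0.0317
gold [ 0.5417 -0.1292] 155 0.0308
rb [0.6985 0.0691] 151 0.0328
rf [0.6594 0.0716] 152 0.0341
bb [0.6963 0.0232] 148 0.0335
bf [0.6538 0.026 ] 151 0.0328
gb [ 0.6945 -0.0216] 151 0.0328
gf [ 0.6531 -0.0186] 151 0.0326
hinge [0.6252 0.1127 0.0206] 95 [0.021 0.019 0.009]
block [ 0.6203 -0.0494  0.0167] 29 [0.013 0.013 0.01 ]
tab [0.4805 0.2116 0.0336] 64 [0.012 0.013 0.012]
mug [ 0.721  -0.1982  0.0889] 593 [0.079 0.079 0.015]
jar [0.7398 0.2158 0.0989] 1231 [0.062 0.063 0.018]
[ 0.6521  0.0269 -0.078 ] [ 0.7  0.2 -0.2 -0.8 -0.  -0.2  0.   0.5]
blue [-147.9   52. ]
red [-147.4  -26.4]
green [-153.   -92.2]
gold [ -97.9 -164.3]
rb [42.9 45.7]
rf [ 3.7 45.2]
bb [44.3 -0.2]
bf [ 1.7 -0.8]
gb [ 46. -45.]
gf [  4.5 -45.2]
hinge [-33.5  83.5]
block [-25.8 -78.5]
tab [-185.5  170.8]
mug [  86.2 -219. ]
jar [ 72.7 195.1]
front edge [-87.1   1.3]
rail 22.5 [0.0072 0.0092 0.0109]
rail -22.5 [0.0065 0.0091 0.0103]
rail 67.5 [0.0067 0.0089 0.0104]
rail -67.5 [0.0064 0.0091 0.0106]
```

```bash
cat >> h.py <<'E'
rk=np.load('rack.npy')
def state():
    s=arm.observe(); M=R.from_rotvec(s['ee_rot']).as_matrix()
    yaw=np.arctan2(M[1,0],M[0,0]); c,S=np.cos(rk[2]),np.sin(rk[2])
    q=np.array([[c,S],[-S,c]])@(np.array(s['position'])[:2]-rk[:2])
    return s,np.r_[q*1e3,s['position'][2]*1e3],np.degrees(yaw-rk[2]),M
def plan(wps):
    "wps: (rack x mm, y mm, TCP z mm, yaw deg rel rack, mm per row)"
    s,p,y,M=state(); print('t',s['clock'].round(2),'pos',p.round(1),'yaw',y.round(1),'tilt',M[:2,2].round(3),'F',np.round(s['force'],1),'w',np.round(s['width'],3))
    for wx,wy,wz,wyaw,sp in wps:
        d=np.array([wx,wy,wz])-p; n=int(max(np.ceil(np.linalg.norm(d)/sp-.05),np.ceil(abs(wyaw-y)/9.),1)); dy=(wyaw-y)/n
        print('->',(wx,wy,wz,wyaw),n,'rows')
        out=[]
        for i in range(n):
            a=np.radians(y); st=d/n
            out.append([round((np.cos(a)*st[0]+np.sin(a)*st[1])/1e3,4),round((np.sin(a)*st[0]-np.cos(a)*st[1])/1e3,4),round(-st[2]/1e3,4),0,0,round(-np.radians(dy),3)])
            y+=dy
        p=np.array([wx,wy,wz]); 
        if all(o==out[0] for o in out): print(n,'x',out[0])
        else: print(out)
E
python3 - <<'E'
from h import *
a=39.2
plan([(-175,-49,120,a,55),(-175,-49,33,a,45)])
E
```

```text
Traceback (most recent call last):
  File "h.py", line 28, in plan
    s,p,y,M=state(); print('t',s['clock'].round(2),'pos',p.round(1),'yaw',y.round(1),'tilt',M[:2,2].round(3),'F',np.round(s['force'],1),'w',np.round(s['width'],3))
                               ^^^^^^^^^^^^^^^^
AttributeError: 'float' object has no attribute 'round'
```

```bash
sed -i "s/s\['clock'\].round(2)/round(s['clock'],2)/" h.py && python3 - <<'E'
from h import *
a=39.2
plan([(-175,-49,120,a,55),(-175,-49,33,a,45)])
E
```

```text
t 0.05 pos [-401.  -651.2  245. ] yaw 23.3 tilt [-0.001  0.001] F [-0.8  0.3 -0. ] w 0.997
-> (-175, -49, 120, 39.2) 12 rows
[[np.float64(0.0371), np.float64(-0.0386), np.float64(0.0104), 0, 0, np.float64(-0.023)], [np.float64(0.038), np.float64(-0.0378), np.float64(0.0104), 0, 0, np.float64(-0.023)], [np.float64(0.0389), np.float64(-0.0369), np.float64(0.0104), 0, 0, np.float64(-0.023)], [np.float64(0.0397), np.float64(-0.036), np.float64(0.0104), 0, 0, np.float64(-0.023)], [np.float64(0.0406), np.float64(-0.035), np.float64(0.0104), 0, 0, np.float64(-0.023)], [np.float64(0.0414), np.float64(-0.0341), np.float64(0.0104), 0, 0, np.float64(-0.023)], [np.float64(0.0421), np.float64(-0.0331), np.float64(0.0104), 0, 0, np.float64(-0.023)], [np.float64(0.0429), np.float64(-0.0321), np.float64(0.0104), 0, 0, np.float64(-0.023)], [np.float64(0.0436), np.float64(-0.0311), np.float64(0.0104), 0, 0, np.float64(-0.023)], [np.float64(0.0443), np.float64(-0.0301), np.float64(0.0104), 0, 0, np.float64(-0.023)], [np.float64(0.045), np.float64(-0.0291), np.float64(0.0104), 0, 0, np.float64(-0.023)], [np.float64(0.0457), np.float64(-0.028), np.float64(0.0104), 0, 0, np.float64(-0.023)]]
-> (-175, -49, 33, 39.2) 2 rows
2 x [np.float64(0.0), np.float64(0.0), np.float64(0.0435), 0, 0, np.float64(-0.0)]
```

arm_command(targets=[[[0.037,-0.039,0.01,0,0,-0.023],[0.038,-0.038,0.01,0,0,-0.023],[0.039,-0.037,0.01,0,0,-0.023],[0.04,-0.036,0.01,0,0,-0.023],[0.041,-0.035,0.01,0,0,-0.023],[0.041,-0.034,0.01,0,0,-0.023],[0.042,-0.033,0.01,0,0,-0.023],[0.043,-0.032,0.01,0,0,-0.023],[0.044,-0.031,0.01,0,0,-0.023],[0.044,-0.03,0.01,0,0,-0.023]]], jaw=0.012, newtons=10)

```text
clock: 1.3
position: [0.4296, -0.1043, 0.1453]
ee_rot: [-3.02, -0.867, 0.0]
force: [1.0, -0.0, -0.4]
width: 0.136
gripper_force: 0.0
```

```bash
sed -i 's/out.append(\[round(/out.append([round(float(1)*(/; s/float(1)\*(//' h.py && python3 - <<'E'
from h import *
np.set_printoptions(legacy='1.25')
a=39.2
plan([(-175,-49,90,a,55),(-175,-49,33,a,45)])
E
```

```text
t 1.3 pos [-211.7 -148.1  145.3] yaw 36.5 tilt [-0. -0.] F [ 1.  -0.  -0.4] w 0.136
-> (-175, -49, 90, 39.2) 3 rows
[[0.0295, -0.0193, 0.0184, 0, 0, -0.016], [0.0298, -0.0188, 0.0184, 0, 0, -0.016], [0.0301, -0.0183, 0.0184, 0, 0, -0.016]]
-> (-175, -49, 33, 39.2) 2 rows
2 x [0.0, 0.0, 0.0285, 0, 0, -0.0]
```

arm_command(targets=[[[0.03,-0.019,0.018,0,0,-0.016],[0.03,-0.019,0.018,0,0,-0.016],[0.03,-0.018,0.018,0,0,-0.016],[0,0,0.029,0,0,0],[0,0,0.029,0,0,0],[0,0,0,0,0,0]]])

```text
clock: 2.05
position: [0.4726, -0.0099, 0.032]
ee_rot: [-2.997, -0.939, 0.007]
force: [-0.1, -0.3, 0.5]
width: 0.132
gripper_force: 0.0
```

```bash
python3 - <<'E'
from h import *
np.set_printoptions(legacy='1.25')
a=39.2
# push: capsule target (-60,45) -> TCP 21.7 behind
d=np.array([np.cos(np.radians(a)),np.sin(np.radians(a))])
t=np.array([-58,45])-21.7*d; print(t)
plan([(*t,33,a,9)])
shot('wrist','w1.png')
E
```

```text
[-74.8162954   31.28496413]
t 2.05 pos [-176.1  -50.7   32. ] yaw 39.3 tilt [-0.005 -0.   ] F [-0.1 -0.3  0.5] w 0.132
-> (-74.81629540488069, 31.284964132172735, 33, 39.2) 15 rows
15 x [0.0087, 0.0, -0.0001, 0, 0, 0.0]
```

View pics/w1.png

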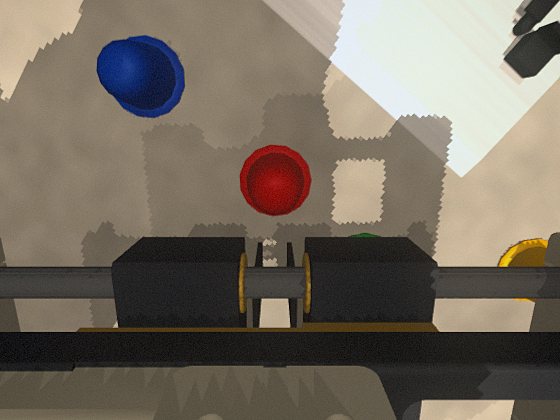

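The capsule red (275,180) is centred on the finger gap (276,270). Blue (140,77), gold (530,265) and green (365,237) are all clear of the fingers. Next is the push.

arm_command(targets=[[[0.008,0,0,0,0,0],[0.008,0,0,0,0,0],[0.008,0,0,0,0,0],[0.009,0,0,0,0,0],[0.009,0,0,0,0,0],[0.009,0,0,0,0,0],[0.009,0,0,0,0,0],[0.009,0,0,0,0,0],[0.009,0,0,0,0,0],[0.009,0,0,0,0,0]]])

```text
clock: 3.35
position: [0.5463, 0.04, 0.0337]
ee_rot: [2.998, 0.939, -0.0]
force: [-0.2, 0.2, -0.4]
width: 0.132
gripper_force: 0.1
```

```bash
python3 - <<'E'
from h import *
np.set_printoptions(legacy='1.25')
a=39.2
plan([(-74.8,31.3,33,a,9)])
E
```

```text
t 3.35 pos [-106.5    4.9   33.7] yaw 39.2 tilt [-0. -0.] F [-0.2  0.2 -0.4] w 0.132
-> (-74.8, 31.3, 33, 39.2) 5 rows
5 x [0.0083, -0.0001, 0.0001, 0, 0, 0.0]
```

arm_command(targets=[[[0.008,0,0,0,0,0],[0.008,0,0,0,0,0],[0.008,0,0,0,0,0],[0.008,0,0,0,0,0],[0.008,0,0,0,0,0],[-0.01,0,0,0,0,0],[-0.015,0,0,0,0,0]]])

```text
clock: 4.22
position: [0.5571, 0.0476, 0.0335]
ee_rot: [2.998, 0.939, -0.001]
force: [-0.1, 0.0, 1.2]
width: 0.131
gripper_force: 0.0
```

```bash
cat >> h.py <<'E'
np.set_printoptions(legacy='1.25',suppress=True)
HUE=dict(red=lambda h:(h<8)|(h>172),green=lambda h:(h>50)&(h<90),blue=lambda h:(h>100)&(h<130))
def wrist(save=None):
    "rack-frame mm centres of coloured blobs from points 18..36 mm high"
    s,p,y,M=state(); im=shot('wrist',save); z=im['z_map'];h,w=z.shape;u,v=np.meshgrid(np.arange(w),np.arange(h))
    P=np.stack([(u-im['cx'])/im['fx']*z,(v-im['cy'])/im['fy']*z,z],-1)
    T=im['T_tool_cam']; P=(P@T[:3,:3].T+T[:3,3])@M.T+s['position']
    c,S=np.cos(rk[2]),np.sin(rk[2]); Q=(P[...,:2]-rk[:2])@np.array([[c,-S],[S,c]])*1e3
    hsv=cv2.cvtColor(im['pixels'],cv2.COLOR_RGB2HSV)
    for k,f in HUE.items():
        m=(f(hsv[...,0])&(hsv[...,1]>90)&(hsv[...,2]>30)&(z>0)&(P[...,2]>.018)&(P[...,2]<.04)).astype(np.uint8)
        n,l,st,ce=cv2.connectedComponentsWithStats(m)
        for i in range(1,n):
            if st[i,4]>400:
                q=Q[l==i]; b=st[i]; ed=b[0]==0 or b[1]==0 or b[0]+b[2]==w or b[1]+b[3]==h
                print(k,((q.max(0)+q.min(0))/2).round(1),'size',np.ptp(q,axis=0).round(1),st[i,4],'zmax',P[l==i][:,2].max().round(4),'EDGE' if ed else '')
E
python3 - <<'E'
from h import *
wrist()
plan([(-90,20,33,39.2,20),(-98,45,33,0,20)])
E
```

```text
red [ 4.8 46.2] size [24.7 25.1] 3212 zmax 0.0333 
red [-58.4  45. ] size [24.3 24.7] 2444 zmax 0.0328 
green [  5.1 -44.2] size [23.1 24.6] 2774 zmax 0.0331 
blue [43.1  0.7] size [20.  25.4] 3541 zmax 0.0331 
blue [1.1 0.2] size [21.2 24.7] 2857 zmax 0.0329 
t 4.28 pos [-98.5  11.1  33.3] yaw 39.2 tilt [-0.003 -0.002] F [-3.5 -1.9 -0.6] w 0.131
-> (-90, 20, 33, 39.2) 1 rows
1 x [0.0122, -0.0016, 0.0003, 0, 0, -0.001]
-> (-98, 45, 33, 0) 5 rows
[[0.0019, -0.0049, -0.0, 0, 0, 0.137], [0.0012, -0.0051, -0.0, 0, 0, 0.137], [0.0005, -0.0052, -0.0, 0, 0, 0.137], [-0.0002, -0.0052, -0.0, 0, 0, 0.137], [-0.0009, -0.0052, -0.0, 0, 0, 0.137]]
```

arm_command(targets=[[[0.004,-0.005,0,0,0,0.137],[0.0035,-0.006,0,0,0,0.137],[0.0027,-0.0062,0,0,0,0.137],[0.0018,-0.0065,0,0,0,0.137],[0.001,-0.0067,0,0,0,0.137],[0,0,0,0,0,0]]])

```text
clock: 5.03
position: [0.56, 0.0817, 0.0338]
ee_rot: [3.139, -0.121, -0.001]
force: [0.2, 0.5, -0.2]
width: 0.131
gripper_force: 0.0
```

```bash
python3 - <<'E'
from h import *
plan([(-38,45,33,0,7)])
E
```

```text
t 5.03 pos [-96.2  47.5  33.8] yaw 0.1 tilt [-0. -0.] F [ 0.2  0.5 -0.2] w 0.131
-> (-38, 45, 33, 0) 9 rows
9 x [0.0065, 0.0003, 0.0001, 0, 0, 0.0]
```

arm_command(targets=[[[0.004,0.0025,0.001,0,0,0],[0.006,0,0,0,0,0],[0.006,0,0,0,0,0],[0.006,0,0,0,0,0],[0.006,0,0,0,0,0],[0.006,0,0,0,0,0],[0.006,0,0,0,0,0],[0.006,0,0,0,0,0],[0.006,0,0,0,0,0],[0.006,0,0,0,0,0]]])

```text
clock: 6.28
position: [0.6186, 0.0747, 0.0327]
ee_rot: [3.139, -0.123, -0.0]
force: [-0.5, 1.5, 0.1]
width: 0.132
gripper_force: 0.1
```

```bash
python3 - <<'E'
from h import *
wrist('w2.png')
plan([(-20,45,33,0,4)])
E
```

```text
red [57.  46.7] size [25.  24.8] 3206 zmax 0.0333 
red [21.  46.1] size [24.7 25.1] 2545 zmax 0.0332 
red [-15.9  45.5] size [24.4 25.1] 2281 zmax 0.0326 
green [ 48.  -43.8] size [25.2 23.9] 3472 zmax 0.0329 
green [  6.6 -44.4] size [25.  24.5] 2759 zmax 0.0329 
blue [46.   0.9] size [24.6 24.4] 3162 zmax 0.0332 
blue [3.5 0.6] size [25.2 24.5] 2493 zmax 0.0328 
t 6.33 pos [-36.3  45.   32.8] yaw -0.0 tilt [ 0.001 -0.   ] F [ 0.1 -0.1  0.8] w 0.134
-> (-20, 45, 33, 0) 5 rows
5 x [0.0033, 0.0, -0.0, 0, 0, -0.0]
```

View pics/w2.png

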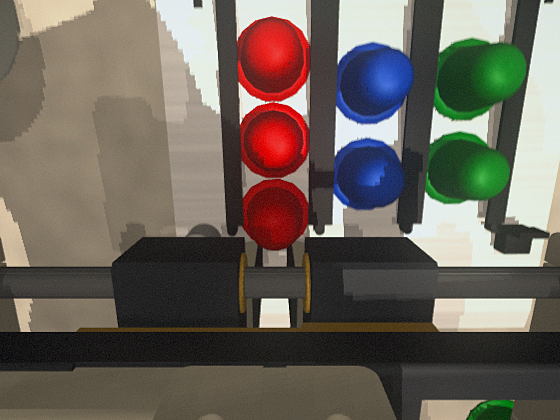

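The red row is closed up, with capsules at (273,55), (273,140) and (273,213). I'll push it on in small steps and feel for the stop.

arm_command(targets=[[[0.002,0,0,0,0,0],[0.002,0,0,0,0,0],[0.001,0,0,0,0,0]]])

```text
clock: 6.7
position: [0.6233, 0.0744, 0.0327]
ee_rot: [3.139, -0.123, 0.0]
force: [-1.0, -0.4, -0.2]
width: 0.128
gripper_force: 0.1
```

arm_command(targets=[[[0.001,0,0,0,0,0],[0.001,0,0,0,0,0],[0.001,0,0,0,0,0]]])

```text
clock: 7.08
position: [0.6263, 0.0741, 0.0327]
ee_rot: [3.139, -0.123, -0.0]
force: [0.4, 0.1, -0.2]
width: 0.13
gripper_force: 0.1
```

arm_command(targets=[[[0.001,0,0,0,0,0],[0.001,0,0,0,0,0]]])

```text
clock: 7.32
position: [0.6283, 0.074, 0.0327]
ee_rot: [3.139, -0.123, -0.0]
force: [-0.3, -0.1, -0.1]
width: 0.13
gripper_force: 0.1
```

arm_command(targets=[[[0.001,0,0,0,0,0],[0.001,0,0,0,0,0]]])

```text
clock: 7.58
position: [0.6303, 0.0738, 0.0327]
ee_rot: [3.139, -0.123, 0.0]
force: [0.0, -0.1, -0.1]
width: 0.129
gripper_force: 0.1
```

arm_command(targets=[[[0.001,0,0,0,0,0],[0.001,0,0,0,0,0]]])

```text
clock: 7.82
position: [0.6323, 0.0736, 0.0327]
ee_rot: [3.139, -0.123, -0.0]
force: [-0.1, 0.9, -0.3]
width: 0.13
gripper_force: 0.1
```

arm_command(targets=[[[0.001,0,0,0,0,0]]])

```text
clock: 7.95
position: [0.6333, 0.0736, 0.0327]
ee_rot: [3.139, -0.123, 0.0]
force: [-0.8, 0.4, 1.2]
width: 0.128
gripper_force: 0.1
```

arm_command(targets=[[[0.001,0,0,0,0,0]]])

```text
clock: 8.07
position: [0.6343, 0.0735, 0.0327]
ee_rot: [3.139, -0.123, -0.0]
force: [0.3, -0.1, 0.3]
width: 0.13
gripper_force: 0.1
```

arm_command(targets=[[[0.001,0,0,0,0,0]]])

```text
clock: 8.2
position: [0.6353, 0.0734, 0.0327]
ee_rot: [3.139, -0.123, -0.0]
force: [-1.1, 0.9, 0.0]
width: 0.128
gripper_force: 0.2
```

arm_command(targets=[[[0.001,0,0,0,0,0]]])

```text
clock: 8.32
position: [0.636, 0.0734, 0.0326]
ee_rot: [3.139, -0.123, -0.001]
force: [-0.8, -0.2, 0.5]
width: 0.129
gripper_force: 1.0
```

```bash
python3 - <<'E'
from h import *
wrist()
plan([(-20,45,33,0,4)])
E
```

```text
red [73.7 46.7] size [24.6 24.9] 3196 zmax 0.0333 
red [37.4 46.2] size [25.  25.1] 2544 zmax 0.0332 
red [ 1.  45.5] size [25.  25.3] 2290 zmax 0.033 
green [ 48.5 -43.3] size [25.  22.6] 3199 zmax 0.0332 
green [  7.5 -44.2] size [23.5 23.5] 2624 zmax 0.033 
blue [46.6  0.9] size [24.7 24.4] 2872 zmax 0.033 
blue [5.5 0.4] size [21.6 25.1] 2181 zmax 0.0329 
t 8.38 pos [-19.7  45.   32.6] yaw -0.0 tilt [-0.001 -0.   ] F [-2.1  0.5  0.3] w 0.132
-> (-20, 45, 33, 0) 1 rows
1 x [-0.0003, 0.0, -0.0004, 0, 0, -0.0]
```

arm_command(targets=[[[0.001,0,0,0,0,0]]])

```text
clock: 8.5
position: [0.6365, 0.0733, 0.0325]
ee_rot: [3.139, -0.123, -0.002]
force: [-4.3, 0.3, 2.3]
width: 0.131
gripper_force: 2.1
```

arm_command(targets=[[[0.0005,0,0,0,0,0],[0,0,0,0,0,0]]])

```text
clock: 8.75
position: [0.6367, 0.0733, 0.0325]
ee_rot: [3.139, -0.123, -0.003]
force: [-5.6, 0.3, 3.0]
width: 0.13
gripper_force: 2.6
```

The row is solid, with 5.6 N at TCP x ≈ -19. Next is blue, heading for the middle lane.

```bash
python3 - <<'E'
from h import *
plan([(-38,45,33,0,10),(-70,48,75,0,40),(-179,70,75,-30,45),(-179,70,33,-30,42)])
E
```

```text
t 8.75 pos [-19.   45.1  32.5] yaw -0.0 tilt [-0.002 -0.   ] F [-5.6  0.3  3. ] w 0.13
-> (-38, 45, 33, 0) 2 rows
2 x [-0.0095, 0.0, -0.0003, 0, 0, -0.0]
-> (-70, 48, 75, 0) 2 rows
2 x [-0.016, -0.0015, -0.021, 0, 0, -0.0]
-> (-179, 70, 75, -30) 4 rows
[[-0.0272, -0.0055, -0.0, 0, 0, 0.131], [-0.0277, -0.0019, -0.0, 0, 0, 0.131], [-0.0277, 0.0017, -0.0, 0, 0, 0.131], [-0.0273, 0.0053, -0.0, 0, 0, 0.131]]
-> (-179, 70, 33, -30) 1 rows
1 x [0.0, -0.0, 0.042, 0, 0, -0.0]
```

arm_command(targets=[[[-0.01,0,0,0,0,0],[-0.01,0,0,0,0,0],[-0.016,-0.0015,-0.021,0,0,0],[-0.016,-0.0015,-0.021,0,0,0],[-0.027,-0.0055,0,0,0,0.131],[-0.028,-0.002,0,0,0,0.131],[-0.028,0.002,0,0,0,0.131],[-0.027,0.005,0,0,0,0.131],[0,0,0.021,0,0,0],[0,0,0.021,0,0,0]]])

```text
clock: 10.0
position: [0.4791, 0.1114, 0.0329]
ee_rot: [-2.999, 0.93, -0.003]
force: [0.7, 0.1, -0.5]
width: 0.128
gripper_force: 0.0
```

```bash
python3 - <<'E'
from h import *
wrist()
d=np.array([np.cos(np.radians(30)),-np.sin(np.radians(30))])
t=np.array([-58,0])-21.7*d; print(t)
plan([(*t,33,-30,9)])
E
```

```text
blue [-147.3   52.4] size [24.  24.6] 2233 zmax 0.0315 
[-76.79275126  10.85      ]
t 10.05 pos [-180.3   70.1   30.6] yaw -30.0 tilt [-0.001 -0.001] F [-1.   0.3 -1.1] w 0.132
-> (-76.79275126212232, 10.849999999999998, 33, -30) 14 rows
14 x [0.0085, -0.0, -0.0002, 0, 0, 0.0]
```

arm_command(targets=[[[0.008,-0.001,-0.002,0,0,0],[0.008,0,0,0,0,0],[0.009,0,0,0,0,0],[0.009,0,0,0,0,0],[0.009,0,0,0,0,0],[0.009,0,0,0,0,0],[0.009,0,0,0,0,0],[0.009,0,0,0,0,0],[0.009,0,0,0,0,0],[0.009,0,0,0,0,0]]])

```text
clock: 11.3
position: [0.5528, 0.0615, 0.0347]
ee_rot: [3.0, -0.932, -0.0]
force: [0.3, 0.3, 0.2]
width: 0.133
gripper_force: 0.1
```

arm_command(targets=[[[0.008,0,0,0,0,0],[0.008,0,0,0,0,0],[0.008,0,0,0,0,0],[0.006,0,0,0,0,0],[-0.01,0,0,0,0,0],[-0.015,0,0,0,0,0]]])

```text
clock: 12.05
position: [0.5554, 0.0596, 0.0346]
ee_rot: [3.0, -0.932, -0.001]
force: [-0.7, 0.8, 0.0]
width: 0.129
gripper_force: 0.0
```

```bash
python3 - <<'E'
from h import *
wrist()
plan([(-98,0,33,0,20)])
E
```

```text
red [34.2 45.5] size [20.8 24.3] 3176 zmax 0.033 EDGE
red [-0.5 44.7] size [24.6 24.4] 3023 zmax 0.0337 
green [-151.2  -89.2] size [23.4 19. ] 1513 zmax 0.0298 EDGE
blue [ 0.9 -0.3] size [21.  25.3] 3037 zmax 0.0331 
blue [-57.    1.1] size [24.2 25.4] 2407 zmax 0.0332 
t 12.1 pos [-101.5   26.8   34.3] yaw -29.9 tilt [-0.003  0.001] F [-2.8  1.4 -1. ] w 0.129
-> (-98, 0, 33, 0) 4 rows
[[0.0041, 0.0054, 0.0003, 0, 0, -0.131], [0.0034, 0.0059, 0.0003, 0, 0, -0.131], [0.0026, 0.0063, 0.0003, 0, 0, -0.131], [0.0017, 0.0065, 0.0003, 0, 0, -0.131]]
```

arm_command(targets=[[[0.004,0.0055,0,0,0,-0.131],[0.0035,0.006,0,0,0,-0.131],[0.0025,0.006,0,0,0,-0.131],[0.0015,0.0065,0,0,0,-0.131],[0,0,0,0,0,0]]])

```text
clock: 12.72
position: [0.5568, 0.0322, 0.0348]
ee_rot: [-3.139, 0.124, 0.001]
force: [0.3, -1.1, -0.4]
width: 0.129
gripper_force: 0.0
```

```bash
python3 - <<'E'
from h import *
plan([(-38,0.5,33,0,7)])
E
```

```text
t 12.72 pos [-95.4  -2.1  34.8] yaw -0.1 tilt [-0.  0.] F [ 0.3 -1.1 -0.4] w 0.129
-> (-38, 0.5, 33, 0) 9 rows
9 x [0.0064, -0.0003, 0.0002, 0, 0, -0.0]
```

Correct y by 2.5 mm, then push in two calls (58 mm, then on towards -24).

arm_command(targets=[[[0.004,-0.0025,0.001,0,0,0],[0.006,0,0.001,0,0,0],[0.006,0,0,0,0,0],[0.006,0,0,0,0,0],[0.006,0,0,0,0,0],[0.006,0,0,0,0,0],[0.006,0,0,0,0,0],[0.006,0,0,0,0,0],[0.006,0,0,0,0,0],[0.006,0,0,0,0,0]]])

```text
clock: 13.98
position: [0.6159, 0.0301, 0.0327]
ee_rot: [3.139, -0.123, 0.0]
force: [-0.8, -0.8, -0.7]
width: 0.129
gripper_force: 0.1
```

```bash
python3 - <<'E'
from h import *
wrist()
plan([(-22,0,33,0,3)])
E
```

```text
red [69.6 45.8] size [17.1 24.7] 2474 zmax 0.0333 EDGE
red [37.2 45.5] size [24.9 24.5] 2987 zmax 0.0331 
red [ 1.  44.7] size [23.7 24.5] 2480 zmax 0.0328 
green [ 47.9 -44.5] size [24.4 24.7] 3176 zmax 0.0335 
green [  6.9 -44.6] size [25.  24.2] 2504 zmax 0.0328 
blue [57.8  0.4] size [25.1 24.9] 3218 zmax 0.0331 
blue [21.8 -0.4] size [24.7 25.2] 2545 zmax 0.0331 
blue [-15.    0.8] size [24.6 25.2] 2264 zmax 0.0327 
t 14.03 pos [-35.5   0.3  32.8] yaw -0.0 tilt [ 0.001 -0.   ] F [ 1.  -0.2  0.7] w 0.13
-> (-22, 0, 33, 0) 5 rows
5 x [0.0027, 0.0001, -0.0, 0, 0, -0.0]
```

arm_command(targets=[[[0.0025,0,0,0,0,0],[0.0025,0,0,0,0,0],[0.0025,0,0,0,0,0],[0.0025,0,0,0,0,0],[0.002,0,0,0,0,0],[0.001,0,0,0,0,0]]])

```text
clock: 14.78
position: [0.6286, 0.0291, 0.0327]
ee_rot: [3.139, -0.123, 0.0]
force: [-0.4, 0.4, 1.1]
width: 0.133
gripper_force: 0.1
```

arm_command(targets=[[[0.001,0,0,0,0,0],[0.001,0,0,0,0,0]]])

```text
clock: 15.02
position: [0.6305, 0.029, 0.0327]
ee_rot: [3.139, -0.123, -0.0]
force: [-0.4, 0.4, 0.0]
width: 0.13
gripper_force: 0.1
```

```bash
python3 - <<'E'
from h import *
plan([(-19,0,33,0,3)])
E
```

```text
t 15.03 pos [-21.7   0.4  32.7] yaw -0.0 tilt [-0. -0.] F [-0.4  0.4  0. ] w 0.13
-> (-19, 0, 33, 0) 1 rows
1 x [0.0027, 0.0004, -0.0003, 0, 0, -0.0]
```

arm_command(targets=[[[0.001,0,0,0,0,0],[0.001,0,0,0,0,0]]])

```text
clock: 15.28
position: [0.6325, 0.0288, 0.0327]
ee_rot: [3.139, -0.123, -0.0]
force: [0.1, 1.2, 0.0]
width: 0.128
gripper_force: 0.3
```

arm_command(targets=[[[0.001,0,0,0,0,0]]])

```text
clock: 15.4
position: [0.6331, 0.0287, 0.0326]
ee_rot: [3.139, -0.123, -0.001]
force: [-1.8, 0.4, 2.0]
width: 0.132
gripper_force: 1.2
```

arm_command(targets=[[[0.0005,0,0,0,0,0],[0,0,0,0,0,0]]])

```text
clock: 15.65
position: [0.6334, 0.0287, 0.0326]
ee_rot: [3.139, -0.123, -0.002]
force: [-4.0, 0.8, 1.7]
width: 0.129
gripper_force: 1.7
```

```bash
python3 - <<'E'
from h import *
plan([(-38,0,33,0,10),(-60,0,75,0,50),(-185,-108,75,26.3,48),(-185,-108,33,26.3,42)])
E
```

```text
t 15.65 pos [-18.8   0.3  32.6] yaw -0.0 tilt [-0.001 -0.   ] F [-4.   0.8  1.7] w 0.129
-> (-38, 0, 33, 0) 2 rows
2 x [-0.0096, 0.0002, -0.0002, 0, 0, -0.0]
-> (-60, 0, 75, 0) 1 rows
1 x [-0.022, -0.0, -0.042, 0, 0, -0.0]
-> (-185, -108, 75, 26.3) 4 rows
[[-0.0312, 0.027, -0.0, 0, 0, -0.115], [-0.0341, 0.0232, -0.0, 0, 0, -0.115], [-0.0366, 0.0192, -0.0, 0, 0, -0.115], [-0.0385, 0.0149, -0.0, 0, 0, -0.115]]
-> (-185, -108, 33, 26.3) 1 rows
1 x [0.0, 0.0, 0.042, 0, 0, -0.0]
```

arm_command(targets=[[[-0.01,0,0,0,0,0],[-0.01,0,0,0,0,0],[-0.022,0,-0.042,0,0,0],[-0.031,0.027,0,0,0,-0.115],[-0.034,0.023,0,0,0,-0.115],[-0.037,0.019,0,0,0,-0.115],[-0.038,0.015,0,0,0,-0.115],[0,0,0.021,0,0,0],[0,0,0.02,0,0,0],[0,0,0,0,0,0]]])

```text
clock: 16.9
position: [0.4584, -0.0655, 0.0331]
ee_rot: [-3.084, -0.596, 0.003]
force: [0.3, 0.5, 0.2]
width: 0.131
gripper_force: 0.0
```

```bash
python3 - <<'E'
from h import *
wrist()
d=np.array([np.cos(np.radians(26.3)),np.sin(np.radians(26.3))])
t=np.array([-58,-45])-21.7*d; print(t)
plan([(*t,33,26.3,9)])
E
```

```text
green [-152.3  -92.6] size [23.9 24.7] 2244 zmax 0.0308 
[-77.45375554 -54.61464484]
t 16.95 pos [-185.4 -107.1   33.7] yaw 26.4 tilt [-0.001  0.   ] F [0.2 0.1 0.6] w 0.133
-> (-77.45375553932067, -54.6146448408847, 33, 26.3) 14 rows
14 x [0.0086, 0.0001, 0.0001, 0, 0, 0.0]
```

arm_command(targets=[[[0.008,0.0015,0,0,0,0],[0.008,0,0,0,0,0],[0.009,0,0,0,0,0],[0.009,0,0,0,0,0],[0.009,0,0,0,0,0],[0.009,0,0,0,0,0],[0.009,0,0,0,0,0],[0.009,0,0,0,0,0],[0.009,0,0,0,0,0],[0.009,0,0,0,0,0]]])

```text
clock: 18.2
position: [0.5423, -0.034, 0.0337]
ee_rot: [3.085, 0.596, 0.0]
force: [-0.3, -0.5, 0.6]
width: 0.127
gripper_force: 0.1
```

arm_command(targets=[[[0.008,0,0,0,0,0],[0.008,0,0,0,0,0],[0.008,0,0,0,0,0],[0.008,0,0,0,0,0],[-0.01,0,0,0,0,0],[-0.015,0,0,0,0,0],[0,0,0,0,0,0]]])

```text
clock: 19.08
position: [0.546, -0.0329, 0.0336]
ee_rot: [3.085, 0.594, -0.003]
force: [0.1, -0.2, 0.5]
width: 0.133
gripper_force: 0.0
```

```bash
python3 - <<'E'
from h import *
wrist()
plan([(-98,-43.5,33,0,20)])
E
```

```text
green [  4.9 -45.5] size [22.7 25. ] 3025 zmax 0.0333 EDGE
green [-56.1 -44.7] size [24.2 25.2] 2356 zmax 0.0328 
blue [-6.4 -2.5] size [11.6 19.2] 689 zmax 0.0294 EDGE
t 19.12 pos [-100.   -67.3   33.8] yaw 26.3 tilt [-0.001 -0.   ] F [ 0.9 -0.2 -0.3] w 0.131
-> (-98, -43.5, 33, 0) 3 rows
[[0.0041, -0.0068, 0.0003, 0, 0, 0.153], [0.003, -0.0074, 0.0003, 0, 0, 0.153], [0.0019, -0.0077, 0.0003, 0, 0, 0.153]]
```

arm_command(targets=[[[0.004,-0.007,0,0,0,0.153],[0.003,-0.007,0,0,0,0.153],[0.002,-0.008,0,0,0,0.153],[0,0,0,0,0,0]]], jaw=0.008)

```text
clock: 19.62
position: [0.5524, -0.0071, 0.0339]
ee_rot: [-3.139, 0.118, -0.001]
force: [-0.9, -0.3, 0.3]
width: 0.088
gripper_force: 0.0
```

```bash
python3 - <<'E'
from h import *
plan([(-38,-43.5,33,0,7)])
E
```

```text
t 19.62 pos [-96.8 -41.7  33.9] yaw 0.2 tilt [0.001 0.   ] F [-0.9 -0.3  0.3] w 0.088
-> (-38, -43.5, 33, 0) 9 rows
9 x [0.0065, 0.0002, 0.0001, 0, 0, 0.0]
```

arm_command(targets=[[[0.004,0.002,0.001,0,0,0.003],[0.006,0,0,0,0,0],[0.006,0,0,0,0,0],[0.006,0,0,0,0,0],[0.006,0,0,0,0,0],[0.006,0,0,0,0,0],[0.006,0,0,0,0,0],[0.006,0,0,0,0,0],[0.006,0,0,0,0,0],[0.006,0,0,0,0,0]]])

```text
clock: 20.88
position: [0.6101, -0.0147, 0.0327]
ee_rot: [3.139, -0.126, -0.0]
force: [-0.6, 1.0, 0.3]
width: 0.09
gripper_force: 0.1
```

```bash
python3 - <<'E'
from h import *
wrist()
plan([(-22,-43.5,33,0,3)])
E
```

```text
red [68.6 45.5] size [15.1 24.8] 2280 zmax 0.0329 EDGE
red [37. 45.] size [25.3 24.4] 3333 zmax 0.0334 
red [ 0.4 44.4] size [25.2 24.5] 2735 zmax 0.033 
green [ 56.8 -45.2] size [24.6 25.3] 3240 zmax 0.033 
green [ 20.2 -46. ] size [24.9 25.1] 2557 zmax 0.0333 
green [-15.8 -44.3] size [23.7 25.2] 2280 zmax 0.0328 
blue [68.9 -0.6] size [14.5 24.4] 2018 zmax 0.0329 EDGE
blue [37.7 -0.8] size [25.1 24.6] 3019 zmax 0.0331 
blue [1.4 0.2] size [23.9 25. ] 2498 zmax 0.033 
t 20.93 pos [-37.8 -44.7  32.8] yaw -0.1 tilt [ 0.001 -0.   ] F [1.7 0.3 0.4] w 0.088
-> (-22, -43.5, 33, 0) 6 rows
6 x [0.0026, -0.0002, -0.0, 0, 0, -0.0]
```

arm_command(targets=[[[0.0025,0,0,0,0,0],[0.0025,0,0,0,0,0],[0.0025,0,0,0,0,0],[0.0025,0,0,0,0,0],[0.0025,0,0,0,0,0],[0.0015,0,0,0,0,0],[0.001,0,0,0,0,0]]])

```text
clock: 21.8
position: [0.6248, -0.0159, 0.0327]
ee_rot: [3.139, -0.126, -0.0]
force: [-0.2, 0.6, -0.8]
width: 0.087
gripper_force: 0.1
```

arm_command(targets=[[[0.001,0,0,0,0,0]]])

```text
clock: 21.92
position: [0.6257, -0.0159, 0.0327]
ee_rot: [3.139, -0.126, -0.0]
force: [-0.6, 0.4, 0.7]
width: 0.089
gripper_force: 0.1
```

```bash
python3 - <<'E'
from h import *
plan([(-19.7,-44.7,33,0,3)])
E
```

```text
t 21.93 pos [-23.  -44.7  32.7] yaw -0.1 tilt [-0. -0.] F [-0.6  0.4  0.7] w 0.089
-> (-19.7, -44.7, 33, 0) 2 rows
2 x [0.0016, -0.0, -0.0001, 0, 0, -0.001]
```

arm_command(targets=[[[0.001,0,0,0,0,0],[0.001,0,0,0,0,0]]])

```text
clock: 22.18
position: [0.6277, -0.0161, 0.0327]
ee_rot: [3.139, -0.126, -0.0]
force: [-0.1, 0.1, -0.4]
width: 0.086
gripper_force: 0.1
```

arm_command(targets=[[[0.001,0,0,0,0,0]]])

```text
clock: 22.3
position: [0.6286, -0.0162, 0.0327]
ee_rot: [3.139, -0.126, -0.001]
force: [-2.0, 0.7, -0.2]
width: 0.087
gripper_force: 0.6
```

arm_command(targets=[[[0.001,0,0,0,0,0]]])

```text
clock: 22.42
position: [0.6291, -0.0162, 0.0326]
ee_rot: [3.139, -0.126, -0.002]
force: [-3.4, 1.0, 0.4]
width: 0.087
gripper_force: 1.5
```

arm_command(targets=[[[0.0005,0,0,0,0,0],[0,0,0,0,0,0]]])

```text
clock: 22.68
position: [0.6295, -0.0162, 0.0325]
ee_rot: [3.139, -0.126, -0.002]
force: [-4.5, 1.5, 2.6]
width: 0.088
gripper_force: 2.2
```

All three rows are solid: each stopped at the same place, with 4–5.6 N. Next I'll retract and go to the bar's tab, caging it between open fingers, with a check on the way.

```bash
python3 - <<'E'
from h import *
plan([(-36,-44.7,33,0,10),(-60,-40,95,0,60),(-189,173,95,-12,57)])
E
```

```text
t 22.68 pos [-19.2 -44.7  32.5] yaw -0.1 tilt [-0.001  0.   ] F [-4.5  1.5  2.6] w 0.088
-> (-36, -44.7, 33, 0) 2 rows
2 x [-0.0084, 0.0, -0.0002, 0, 0, -0.001]
-> (-60, -40, 95, 0) 2 rows
2 x [-0.012, -0.0024, -0.031, 0, 0, -0.0]
-> (-189, 173, 95, -12) 5 rows
[[-0.0258, -0.0426, -0.0, 0, 0, 0.042], [-0.0276, -0.0415, -0.0, 0, 0, 0.042], [-0.0293, -0.0403, -0.0, 0, 0, 0.042], [-0.0309, -0.039, -0.0, 0, 0, 0.042], [-0.0325, -0.0377, -0.0, 0, 0, 0.042]]
```

arm_command(targets=[[[-0.009,0,0,0,0,0],[-0.009,0,0,0,0,0],[-0.012,-0.0024,-0.031,0,0,0],[-0.012,-0.0024,-0.031,0,0,0],[-0.026,-0.0425,0,0,0,0.042],[-0.0275,-0.0415,0,0,0,0.042],[-0.029,-0.04,0,0,0,0.042],[-0.031,-0.039,0,0,0,0.042],[-0.0325,-0.038,0,0,0,0.042],[0,0,0,0,0,0]]])

```text
clock: 23.92
position: [0.475, 0.219, 0.095]
ee_rot: [-3.108, 0.443, 0.001]
force: [0.9, -0.6, 0.0]
width: 0.085
gripper_force: 0.0
```

arm_command(targets=[[[0,0,0,0,0,0]]], jaw=0.028)

```text
clock: 24.05
position: [0.4774, 0.214, 0.0949]
ee_rot: [3.109, -0.453, 0.001]
force: [0.9, -0.4, -0.2]
width: 0.151
gripper_force: 0.0
```

```bash
python3 - <<'E'
from h import *
C,im=topcloud(shot('top','top1.png')); px=im['pixels']
cv2.imwrite('pics/top1c.png',cv2.resize(px[120:330,130:410,::-1],None,fx=2.5,fy=2.5))
C[im['z_map']<=0]=np.nan
c,S=np.cos(rk[2]),np.sin(rk[2]); Q=(C[...,:2]-rk[:2])@np.array([[c,-S],[S,c]])*1e3
for y in (45,0,-45):
  for x in (76,39,2):
    m=(np.hypot(Q[...,0]-x,Q[...,1]-y)<18)&(C[...,2]>.02)&(C[...,2]<.04); print(x,y,Q[m].mean(0).round(1),m.sum())
m=(np.hypot(Q[...,0]+98,Q[...,1]+164)<25)&(C[...,2]>.02)&(C[...,2]<.04); print('gold',Q[m].mean(0).round(1))
wrist()
plan([(-189,173,43,-12,30)])
E
```

```text
76 45 [73.1 46. ] 158
39 45 [35.2 45.2] 149
2 45 [-1.9 44.3] 155
76 0 [72.6 -0.1] 153
39 0 [35.4 -0.6] 148
2 0 [-1.1  0.1] 151
76 -45 [ 73.2 -45. ] 147
39 -45 [ 36.1 -45.9] 153
2 -45 [ -0.6 -43.9] 152
gold [ -97.9 -164.2]
t 24.15 pos [-188.1  172.    94.8] yaw -12.3 tilt [ 0.001 -0.001] F [ 0.4 -0.7 -0.3] w 0.237
-> (-189, 173, 43, -12) 2 rows
2 x [-0.0005, -0.0004, 0.0259, 0, 0, -0.002]
```

View pics/top1c.png

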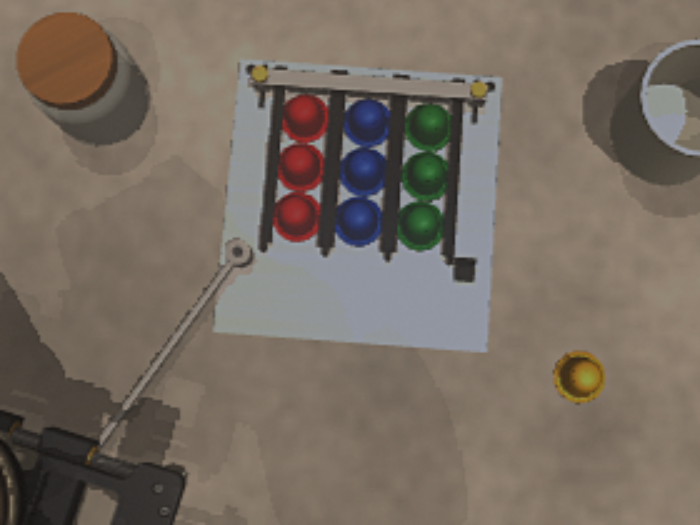

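The rows are closed up: red (300,115–217), blue (363,122–220) and green (425,127–225). Gold hasn't moved, and the fingers are over the tab at about (95,450). I'll descend around it.

arm_command(targets=[[[0,0,0.026,0,0,0],[0,0,0.026,0,0,0],[0,0,0,0,0,0]]])

```text
clock: 24.52
position: [0.4768, 0.2124, 0.0414]
ee_rot: [3.106, -0.457, -0.004]
force: [-1.0, -0.9, -0.2]
width: 0.304
gripper_force: 0.0
```

arm_command(targets=[[[0,0,0,0,0,0],[0,0,0,0,0,0]]], jaw=0.02)

```text
clock: 24.78
position: [0.4782, 0.2144, 0.0437]
ee_rot: [-3.108, 0.455, -0.002]
force: [-0.3, 0.2, 0.2]
width: 0.218
gripper_force: 0.0
```

```bash
cat > arc.py <<'E'
from h import *
import sys
th1,yaw1,n,r=map(float,sys.argv[1:]); n=int(n)
s,p,y,M=state(); v=p[:2]-[-33.5,83]; th0=(np.arctan2(-v[0],-v[1]))%(2*np.pi) ; print('t',s['clock'],'pos',p.round(1),'yaw',y.round(1),'th',th0.round(3),'r',np.hypot(*v).round(1),'F',np.round(s['force'],1),s['width'],s['gripper_force'],'tilt',M[:2,2].round(3),'q',np.round(s['joints'],2))
r0=np.hypot(*v); yy=y; q=p[:2]
for i in range(1,n+1):
    th=th0+(th1-th0)*i/n; rr=r0+(r-r0)*i/n; t=np.array([-33.5-rr*np.sin(th),83-rr*np.cos(th)]); d=t-q; a=np.radians(yy)
    print([round((np.cos(a)*d[0]+np.sin(a)*d[1])/1e3,4),round((np.sin(a)*d[0]-np.cos(a)*d[1])/1e3,4),0,0,0,round(-np.radians((yaw1-y)/n),3)],end=', '); q=t; yy+=(yaw1-y)/n
print()
E
python3 arc.py 1.05 35 10 180
```

```text
t 24.775 pos [-188.1  173.4   43.7] yaw -12.2 th 2.1 r 179.1 F [-0.3  0.2  0.2] 0.21750384263562925 0.0 tilt [0.002 0.001] q [-0.5   0.54 -0.03  2.02  0.03  0.59 -2.41]
[-0.005, 0.0181, 0, 0, 0, -0.082], [-0.0046, 0.0182, 0, 0, 0, -0.082], [-0.0042, 0.0183, 0, 0, 0, -0.082], [-0.0038, 0.0184, 0, 0, 0, -0.082], [-0.0033, 0.0185, 0, 0, 0, -0.082], [-0.0029, 0.0186, 0, 0, 0, -0.082], [-0.0025, 0.0187, 0, 0, 0, -0.082], [-0.0021, 0.0188, 0, 0, 0, -0.082], [-0.0017, 0.0188, 0, 0, 0, -0.082], [-0.0012, 0.0188, 0, 0, 0, -0.082],
```

arm_command(targets=[[[-0.005,0.018,0,0,0,-0.082],[-0.0045,0.018,0,0,0,-0.082],[-0.004,0.018,0,0,0,-0.082],[-0.004,0.0185,0,0,0,-0.082],[-0.0035,0.0185,0,0,0,-0.082],[-0.003,0.0185,0,0,0,-0.082],[-0.0025,0.0185,0,0,0,-0.082],[-0.002,0.019,0,0,0,-0.082],[-0.0015,0.019,0,0,0,-0.082],[-0.001,0.019,0,0,0,-0.082]]])

```text
clock: 26.02
position: [0.4622, 0.0351, 0.0434]
ee_rot: [3.031, 0.827, 0.001]
force: [-1.5, 1.1, -0.3]
width: 0.218
gripper_force: 0.7
```

```bash
python3 arc.py 0.1 82 10 181
```

```text
t 26.025 pos [-190.    -6.6   43.4] yaw 35.0 th 1.051 r 180.4 F [-1.5  1.1 -0.3] 0.21774594182235033 0.7234425656497478 tilt [ 0.001 -0.   ] q [ 0.02  0.49 -0.28  2.15  0.25  0.54 -1.48]
[-0.0008, 0.0171, 0, 0, 0, -0.082], [-0.0006, 0.0171, 0, 0, 0, -0.082], [-0.0004, 0.0171, 0, 0, 0, -0.082], [-0.0001, 0.0172, 0, 0, 0, -0.082], [0.0001, 0.0172, 0, 0, 0, -0.082], [0.0003, 0.0172, 0, 0, 0, -0.082], [0.0005, 0.0172, 0, 0, 0, -0.082], [0.0008, 0.0172, 0, 0, 0, -0.082], [0.001, 0.0172, 0, 0, 0, -0.082], [0.0012, 0.0172, 0, 0, 0, -0.082],
```

The bar is following, with about 1.9 N on the tool. I'll carry on.

arm_command(targets=[[[-0.001,0.017,0,0,0,-0.082],[-0.0005,0.017,0,0,0,-0.082],[-0.0005,0.017,0,0,0,-0.082],[0,0.017,0,0,0,-0.082],[0,0.017,0,0,0,-0.082],[0.0003,0.017,0,0,0,-0.082],[0.0005,0.017,0,0,0,-0.082],[0.001,0.017,0,0,0,-0.082],[0.001,0.017,0,0,0,-0.082],[0.001,0.017,0,0,0,-0.082]]])

```text
clock: 27.28
position: [0.5916, -0.066, 0.0433]
ee_rot: [2.45, 1.965, -0.001]
force: [-0.6, -0.3, -1.0]
width: 0.218
gripper_force: 0.7
```

```bash
python3 arc.py -0.02 86 5 181
```

```text
t 27.275 pos [-53.1 -97.3  43.3] yaw 81.9 th 0.109 r 181.3 F [-0.6 -0.3 -1. ] 0.21841392582775254 0.6663659401237965 tilt [-0.    -0.001] q [ 0.36  0.67 -0.49  1.81  0.44  0.77 -0.59]
[0.0003, 0.0047, 0, 0, 0, -0.014], [0.0003, 0.0046, 0, 0, 0, -0.014], [0.0004, 0.0046, 0, 0, 0, -0.014], [0.0004, 0.0046, 0, 0, 0, -0.014], [0.0005, 0.0046, 0, 0, 0, -0.014],
```

arm_command(targets=[[[0.0003,0.0045,0,0,0,-0.014],[0.0003,0.0045,0,0,0,-0.014],[0.0003,0.0045,0,0,0,-0.014],[0.0003,0.0045,0,0,0,-0.014],[0.0003,0.003,0,0,0,-0.014]]])

```text
clock: 27.9
position: [0.6124, -0.0675, 0.0428]
ee_rot: [2.382, 2.048, -0.0]
force: [-1.5, -1.0, 0.6]
width: 0.218
gripper_force: 0.6
```

arm_command(targets=[[[0,0.0015,0,0,0,0],[0,0.0015,0,0,0,0],[0,0,0,0,0,0]]])

```text
clock: 28.28
position: [0.6154, -0.0679, 0.0427]
ee_rot: [2.383, 2.047, 0.001]
force: [-0.1, 0.7, -0.1]
width: 0.224
gripper_force: 0.1
```

```bash
python3 arc.py -0.02 86 2 181
```

```text
t 28.275 pos [-29.3 -97.4  42.7] yaw 85.8 th 6.26 r 180.4 F [-0.1  0.7 -0.1] 0.22353784169452728 0.1458717556670308 tilt [0. 0.] q [ 0.36  0.71 -0.51  1.75  0.45  0.8  -0.52]
[0.3595, -0.0345, 0, 0, 0, -0.002], [-0.3602, 0.0334, 0, 0, 0, -0.002],
```

arm_command(targets=[[[0,0.0015,0,0,0,0],[0,0.0015,0,0,0,0],[0,0,0,0,0,0]]])

```text
clock: 28.65
position: [0.6184, -0.0683, 0.0428]
ee_rot: [2.383, 2.047, 0.001]
force: [0.4, 0.8, -0.3]
width: 0.216
gripper_force: 0.2
```

arm_command(targets=[[[0,0.001,0,0,0,0],[0,0,0,0,0,0]]])

```text
clock: 28.9
position: [0.619, -0.0685, 0.0427]
ee_rot: [-2.382, -2.047, 0.0]
force: [-1.0, 0.3, 1.2]
width: 0.219
gripper_force: 0.9
```

arm_command(targets=[[[0,0.001,0,0,0,0],[0,0.001,0,0,0,0],[0,0,0,0,0,0]]])

```text
clock: 29.28
position: [0.6194, -0.0685, 0.0424]
ee_rot: [-2.381, -2.046, 0.004]
force: [-7.2, 3.0, 4.9]
width: 0.217
gripper_force: 3.9
```

```bash
python3 - <<'E'
from h import *
wrist('w3.png')
plan([])
E
```

```text
green [ 73.6 -45.1] size [24.  25.1] 2691 zmax 0.0329 
green [ 37.5 -45.7] size [24.6 25.4] 2449 zmax 0.0332 
green [  0.7 -43.9] size [24.5 24.4] 2283 zmax 0.0329 
blue [73.2 -0.1] size [23.7 24.9] 3411 zmax 0.0331 EDGE
blue [37.2 -1. ] size [24.9 24.4] 3121 zmax 0.0333 
blue [0.3 0.1] size [24.7 24.5] 2908 zmax 0.0338 
t 29.32 pos [-25.2 -97.7  42.4] yaw 85.8 tilt [-0.003 -0.   ] F [-7.6  2.6  4.7] w 0.217
```

View pics/w3.png

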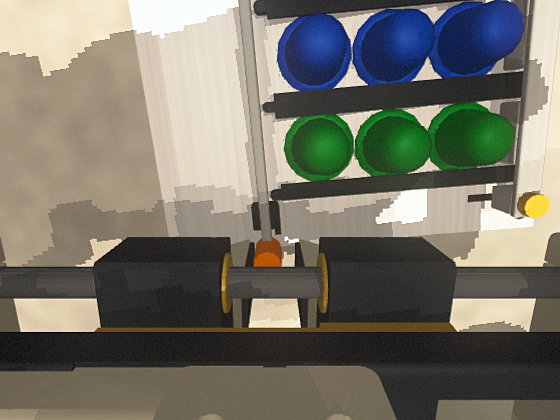

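The bar lies along the mouths onto the rest block at (265,215). The tab is at (267,255) and resists with 7.6 N, so it is against its end stop. I'll back off, lift, and check from the top.

arm_command(targets=[[[0,-0.0035,0,0,0,0],[0,0,0,0,0,0],[0,0,-0.02,0,0,0],[0,0,-0.04,0,0,0],[-0.05,0,-0.04,0,0,0],[-0.06,0,0,0,0,0],[-0.06,0,0,0,0,0],[0,0,0,0,0,0]]])

```text
clock: 30.32
position: [0.5908, -0.243, 0.1428]
ee_rot: [2.39, 2.034, -0.004]
force: [1.0, -0.6, -0.1]
width: 0.22
gripper_force: 0.0
```

```bash
python3 - <<'E'
from h import *
C,im=topcloud(shot('top')); px=im['pixels']
cv2.imwrite('pics/top2c.png',cv2.resize(px[110:320,190:470,::-1],None,fx=2.5,fy=2.5))
C[im['z_map']<=0]=np.nan
c,S=np.cos(rk[2]),np.sin(rk[2]); Q=(C[...,:2]-rk[:2])@np.array([[c,-S],[S,c]])*1e3
for y in (45,0,-45):
  for x in (76,39,2):
    m=(np.hypot(Q[...,0]-x,Q[...,1]-y)<18)&(C[...,2]>.02)&(C[...,2]<.04); print(x,y,Q[m].mean(0).round(1),m.sum())
m=(np.hypot(Q[...,0]+33,Q[...,1]+95)<25)&(C[...,2]>.025)&(C[...,2]<.04); print('tab',Q[m].mean(0).round(1),m.sum())
m=(np.hypot(Q[...,0]+98,Q[...,1]+164)<25)&(C[...,2]>.02)&(C[...,2]<.04); print('gold',Q[m].mean(0).round(1),m.sum())
plan([])
E
```

```text
76 45 [72.5 45.8] 155
39 45 [35.1 45.3] 147
2 45 [-1.7 44.4] 149
76 0 [72.5  0.1] 152
39 0 [35.6 -0.7] 144
2 0 [-1.2  0.2] 152
76 -45 [ 73.1 -45.2] 150
39 -45 [ 36.  -45.9] 154
2 -45 [ -0.7 -43.9] 153
tab [-30.4 -94.8] 55
gold [ -98.  -164.3] 156
t 30.38 pos [ -39.4 -269.5  143. ] yaw 85.5 tilt [ 0.001 -0.001] F [-0.2  0.6  0.5] w 0.216
```

View pics/top2c.png

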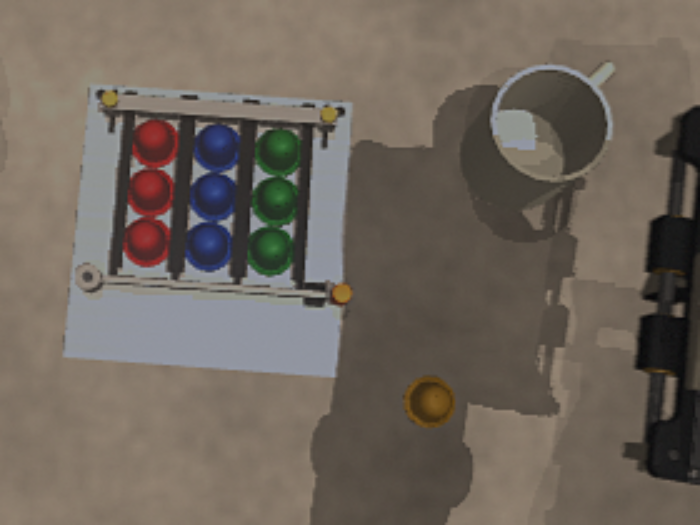

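The bar is shut from the hinge (88,277) to the tab (341,293). All three rows are closed up, with spacings of about 37 mm, and the bystanders haven't moved. I'm handing the job in.

```bash
python3 -c "
from cell import arm
print(arm.sign_off())"
```

```text
the job is handed in; nothing more can be done
None
```

The red, green and blue capsules are each in their own lane, with every row closed up solid against the back stop and the bar shut. The gold capsule, mug and sugar jar were left alone, and I handed the job in at about 30 s without being shown the verdict.

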